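# Strip the bracket from its stud stand

### The job

Take the stack on the steel stud apart from the top: first lift off the red wing nut, then the blue spacer, then the aluminium bracket. Lift them off one at a time and set each down on the white board before lifting the next, lying flat on its own underside as it sat on the stud and not on top of another part.

Things in the scene. Friction and masses are not known exactly. Their poses are not given: they have to be found in the camera images.
- wing_nut: Red wing nut, 40 g, already unscrewed: rests on the stud's tip, lifts straight up. Origin: centre of underside, z up. Hub 26 mm wide, z 0 to 15 mm; above it an upright web 10 mm thick (x), 44 mm long (y), to z = 30 mm, ending in round lobes (62 mm over all in y, top z = 32.5). Pinch the web across its thickness, fingers closing along x. The like yellow wing nut nearby is a spare: not wanted.
- spacer: Blue plastic ring, 44 mm outside, 16 mm bore, 26 mm high, 50 g, under the nut and on the bracket's plate. Origin: centre of underside, z along its axis. It sits loosely on the upright steel stud (10 mm thick, tip 71 mm above the bench, 12 mm above the spacer), which rises from a fixed grey block 90 x 90 x 25 mm. Nut, spacer and bracket start centred on the stud.
- bracket: Aluminium L-bracket, 120 g, under the spacer, resting on the grey block 25 mm above the bench. Origin: underside of its plate, centre of the 16 mm square hole round the stud; z up. Plate 8 mm thick, 44 mm wide (y), x = -25 to +80 mm. At its +x end an upright tab, 8 mm thick (x = 72 to 80), 44 mm wide (y), top at z = 43 mm: the handle, to be pinched with the fingers closing along x.
- board: White flat board, fixed on the bench, 200 mm (x) by 300 mm (y), 14 mm thick. Origin: centre of its underside, at bench height; its top is at z = 14 mm. All three parts go on it side by side.
Not all that is in view belongs to the job. There is more than one size of the wing_nut; the one meant has the size given above.

How it is judged:
By the outcome, as a careful person would: the job done as asked, in the order asked, and still so for the second after the job is handed in, with the robot touching nothing.
It also fails if it takes over 69 s, if anything falls off the work surface, if the arm or the gripper's body presses on something with over 40 N, if the wrist force passes 120 N, or if a joint passes its speed limit or range.

### The arm

A 7-joint arm with a two-finger parallel gripper is mounted at the origin on a cart in front of the work surface, level with it; the furniture and walls round the work are solid. World frame = base frame: x ahead of the robot, y to its left, z up, the work surface at z = 0. Lengths are in m, angles in rad, forces in N, time in s.
With the tool pointing down it reaches from about 0.4 to 0.875 m from the base axis. Payload 19.3 kg.
Tool frame: the origin (TCP) lies on the centre line of the jaws, within the pads' length; the fingertips stand 17 mm ahead of it and the grasp point (between the pads) lies 2 mm behind it; z points along the fingers, y is the line along which they close (so a half turn about z gives the same grasp; the last joint's range is limited). The gripper opens to 85 mm and grips with 20 to 120 N. Pads are 22 mm wide; open, the fingers measure 114 mm over their backs; the gripper's body (76 mm by 85 mm) begins 54 mm behind the grasp point. The pads swing forward as they close: fully open they stand 13 mm farther back than shut.
Start: joints at [-1.189, 0.521, -0.036, 1.599, 0.021, 1.021, -0.113], TCP at [0.273, 0.562, 0.248] pointing down, gripper open.
Joint ranges: [-2.91, 2.91], [-0.3, 2.13], [-1.5, 1.42], [0.17, 2.43], [-1.26, 4.41], [0.16, 1.93], [-2.52, 2.52]. Speed limits (rad/s): [1.89, 1.89, 2.39, 2.39, 3.01, 3.01, 3.01].

### API

Orientations are given as a unit quaternion [x, y, z, w].
In Python, from rig import ctrl gives the robot as it stands.
- The arm moves only by the tool carry_out, never from a script. Its argument "rows" is a list of rows, each a list of 3 entries, a list of its own where there are three numbers: the shift along the tool's x, y, z in m, then the turn, a rotation vector about the tool's x, y, z in rad, then the opening, from 0 (shut) to 1 (fully open). In form: [[[x, y, z], [ax, ay, az], hand], ...]. A call has 1 to 20 rows; each row is the pose to reach, as a shift and turn from the pose commanded when the call began, along the tool's axes at that moment; what a row does not reach only later rows make up. A row lasts 1/8 s, in which the tool goes at most 62.5 mm and 10.7 degrees, less where a joint would pass 70% of its speed; a pose out of reach is approached as far as the arm can. A call with a gripper value outside its range is refused whole. The fingers move at their own pace and stop on an object; "grip_force" is the grip in N (left out, the last holds). Time passes only in rows, so rows that repeat a pose let the fingers close. It gives the time, the measured TCP pose, the force, the opening and the grip force at its end, in the units of the state.
- ctrl.get_obs(): the state, without advancing time (a new reading comes with each control period).
- ctrl.camera(name): name is "scene" or "top" or "wrist"; returns a dict with "color" (384x512x3 uint8, blue, green, red), "range_z" (384x512 float32, m along the optical axis (not along the pixel's ray), 0 where there is no reading), "K" (3x3 intrinsics, pixels), "xyz" and "attitude" of the camera in the world; the wrist camera has in their place "tool_from_camera" (4x4, takes a point from camera to tool coordinates, whose origin is the TCP and whose axes are the flange's). Camera axes: x right, y down, z forward; pixel columns grow to the right and rows downward; lengths in m; the calibration is good to about 2 mm. A picture is of the moment at which its call begins: read the wrist's pose just before it.
- ctrl.finish_job(): hands the job in; it is judged then, once.
Trained networks look in the newest picture that a camera, given by its name, has taken for a name from the list of things; names that differ only in an ending like _2 or _b are one class to them, and where a whole thing is asked for, a point or a joint stands for the part that bears it (a point fixed in the world has none). Each returns a list of dicts, best first, with "score" (0 to 1); they miss things now and then, are a little off and sometimes report something else, mostly with a low value. They report only what shows in the picture. A call takes as long as a camera call. They do not tell look-alikes from the thing itself.
- ctrl.search_frame(camera, target): "pixel" ([row, column] in pixels, amid what is visible of it).
- ctrl.tip_of(camera, target): "pixel" ([row, column] in pixels: a listed point, or the origin of a listed thing).
The state is a dict: "clock": time; "joint_pos": joint angles; "qd": joint speeds; "effort": joint torques, N m; "tool_pos": TCP position; "tcp_rot": TCP orientation; "contact_force": force on the tool from outside, world axes, zero at the start; "wrist_torque": the same for the moment, N m; "opening": finger opening in m; "gripper_force": force on a finger pad.
Only numpy, scipy, OpenCV 4.12 (cv2) and the standard library are available. Lean on these libraries where they do the work, as an engineer would, in place of code of your own. Each camera call takes 0.05 s, during which the arm holds its last target. There are 200 camera calls.

## Working session

There is one attempt and no reset: what is moved stays moved. The work goes in short steps, Python scripts to look and compute and a tool call to move; the robot and the scene stay as the last step left them, time stands still between calls to the robot, and variables do not carry over. Pictures are saved under pics/ and viewed, at most 12 in all, crops included, and the job is handed in when it is done.

Besides the shell and the picture viewer there is one more tool, called as name([rows], argument=value, ...), one row to a line, values as JSON. carry_out: Moves the arm, as the interface text tells. Its arguments: {"type":"object","properties":{"rows":{"type":"array","items":{"type":"array"}},"grip_force":{"type":"number"}},"required":["rows"]}

```bash
mkdir -p pics; cat > h.py <<'E'
import numpy as np,cv2
from scipy.spatial.transform import Rotation as R
from rig import ctrl
def cloud(name):
    o=ctrl.get_obs(); c=ctrl.camera(name); K=c['K']; z=c['range_z']
    v,u=np.mgrid[:z.shape[0],:z.shape[1]]
    P=np.stack([(u-K[0,2])/K[0,0]*z,(v-K[1,2])/K[1,1]*z,z],-1)
    if name=='wrist':
        T=c['tool_from_camera']; P=P@T[:3,:3].T+T[:3,3]
        P=P@R.from_quat(o['tcp_rot']).as_matrix().T+o['tool_pos']
    else:
        a=np.array(c['attitude']); M=a if a.shape==(3,3) else R.from_quat(a).as_matrix()
        P=P@M.T+c['xyz']
    P[z==0]=np.nan
    return c['color'],P
E
python3 - <<'E'
from h import *
print(ctrl.get_obs())
ims=[]
for n in('top','scene'):
    im,P=cloud(n); ims.append(im); cv2.imwrite(f'pics/{n}0.png',im); np.save(f'{n}0.npy',P)
    for t in('wing_nut','spacer','bracket','board'):
        for f in(ctrl.search_frame,ctrl.tip_of):
            print(n,t,f.__name__,[(np.round(d['pixel']).tolist(),round(d['score'],2),P[tuple(np.clip(np.round(d['pixel']).astype(int),0,[383,511]))].round(3).tolist()) for d in f(n,t)])
E
```

```text
{'clock': 0.0, 'joint_pos': array([-1.18917596,  0.52202874, -0.03631416,  1.60003388,  0.02116696,
        1.02109732, -0.11276909]), 'qd': array([ 0.00015992, -0.00062915, -0.0002564 , -0.00149377,  0.00143389,
       -0.00041927,  0.00150088]), 'effort': array([-4.86701319e-04, -9.27132654e+01,  1.97951876e+00, -3.69945681e+01,
        1.78304699e-02,  8.26410076e-03,  9.27449690e-06]), 'tool_pos': array([0.27276325, 0.56196557, 0.24770742]), 'tcp_rot': array([ 2.23997055e-01,  9.74589641e-01, -5.83092226e-04, -1.01210347e-04]), 'contact_force': array([ 0.55232799,  0.68581967, -0.58182997]), 'wrist_torque': array([0.02971485, 0.01792963, 0.04969293]), 'gripper_force': 0.0, 'opening': 0.08548083115806736}
top wing_nut call [([129.0, 343.0], 0.81, [0.722, -0.189, 0.04]), ([164.0, 307.0], 0.66, [0.644, -0.11, 0.041]), ([209.0, 375.0], 0.47, [0.545, -0.244, 0.092])]
top wing_nut call [([163.0, 308.0], 0.74, [0.646, -0.112, 0.04]), ([210.0, 376.0], 0.65, [0.543, -0.246, 0.09]), ([129.0, 345.0], 0.59, [0.721, -0.193, 0.045])]
top spacer call [([213.0, 369.0], 0.56, [0.538, -0.239, 0.06
[... 442 characters left out ...]
([210.0, 362.0], 0.94, [0.724, -0.206, 0.026]), ([212.0, 307.0], 0.86, [0.633, -0.124, 0.029]), ([233.0, 331.0], 0.78, [0.515, -0.263, 0.088])]
scene wing_nut call [([221.0, 362.0], 0.69, [0.714, -0.214, 0.006]), ([222.0, 302.0], 0.6, [0.631, -0.112, -0.0]), ([237.0, 331.0], 0.57, [0.513, -0.265, 0.082])]
scene spacer call [([248.0, 332.0], 0.93, [0.52, -0.264, 0.055])]
scene spacer call [([252.0, 330.0], 0.7, [0.518, -0.261, 0.046])]
scene bracket call [([237.0, 347.0], 0.56, [0.602, -0.245, 0.03])]
scene bracket call [([255.0, 334.0], 0.89, [0.522, -0.268, 0.04])]
scene board call [([199.0, 159.0], 0.56, [0.471, 0.203, 0.012])]
scene board call [([200.0, 158.0], 0.68, [0.465, 0.2, 0.012])]
```

View pics/top0.png

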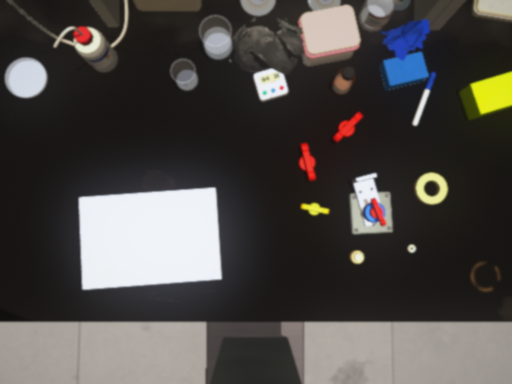

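View pics/scene0.png

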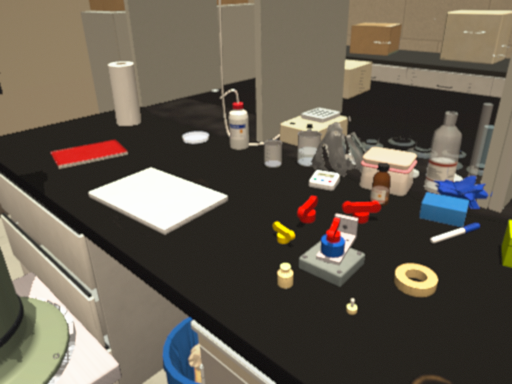

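The red wing nut appears three times in the top view: (129,345) and (164,307) lie on the bench, and (210,376) sits on the spacer and stud. The yellow one at (209,315) is the spare. The one on the stud is the one meant; I'll check it with an enlarged crop and a size measurement.

```bash
python3 - <<'E'
from h import *
im=cv2.imread('pics/top0.png');P=np.load('top0.npy')
cv2.imwrite('pics/crop.png',cv2.resize(im[110:250,290:430],(600,600),interpolation=cv2.INTER_CUBIC))
hsv=cv2.cvtColor(im,cv2.COLOR_BGR2HSV)
red=((hsv[...,0]<8)|(hsv[...,0]>172))&(hsv[...,1]>150)&(hsv[...,2]>80)
n,l,s,c=cv2.connectedComponentsWithStats(red.astype(np.uint8))
for i in range(1,n):
    if s[i,4]<30: continue
    Q=P[l==i]; Q=Q[np.isfinite(Q).all(1)]; m=Q.mean(0); d=Q[:,:2]-m[:2]; w,v=np.linalg.eigh(d.T@d); p=d@v[:,1]
    print(c[i].round(),s[i,4],m.round(3),'yaw long',np.degrees(np.arctan2(v[1,1],v[0,1])).round(1),'len',np.ptp(p).round(3), 'ztop',np.nanmax(Q[:,2]).round(3))
m=(abs(P[...,0]-.62)<.02)&(abs(P[...,1]+.23)<.05)&(P[...,2]>.05); print('tab',P[m].mean(0),m.sum())
b=(hsv[...,2]>200)&(hsv[...,1]<60)&(abs(P[...,2]-.014)<.008)&(abs(P[...,0]-.49)<.15)&(abs(P[...,1]-.23)<.2)
print(cv2.minAreaRect(P[b][:,:2].astype(np.float32)))
g=(abs(P[...,2]-.025)<.006)&(abs(P[...,0]-.54)<.07)&(abs(P[...,1]+.24)<.07); print('block',cv2.minAreaRect(P[g][:,:2].astype(np.float32)))
o=ctrl.get_obs(); T=R.from_quat(o['tcp_rot']); print(T.as_matrix().round(3), T.inv().apply(np.array([.54,-.245,.28])-o['tool_pos']).round(3))
E
```

```text
[82. 35.] 224 [0.889 0.35  0.139] yaw long -139.3 len 0.116 ztop 0.168
[347. 127.] 405 [ 0.729 -0.201  0.028] yaw long 135.1 len 0.097 ztop 0.048
[307. 162.] 434 [ 0.651 -0.112  0.03 ] yaw long -167.2 len 0.09 ztop 0.048
[377. 212.] 179 [ 0.539 -0.249  0.086] yaw long -157.1 len 0.056 ztop 0.096
tab [ 0.61299219 -0.22888132  0.06756946] 91
((0.48368513584136963, 0.23408979177474976), (0.19975408911705017, 0.3005291521549225), 4.385791301727295)
block ((0.5519609451293945, -0.25002968311309814), (0.11324208229780197, 0.09156441688537598), 2.670816659927368)
[[-0.9    0.437 -0.   ]
 [ 0.437  0.9    0.   ]
 [ 0.     0.    -1.   ]] [-0.593 -0.61  -0.032]
```

View pics/crop.png

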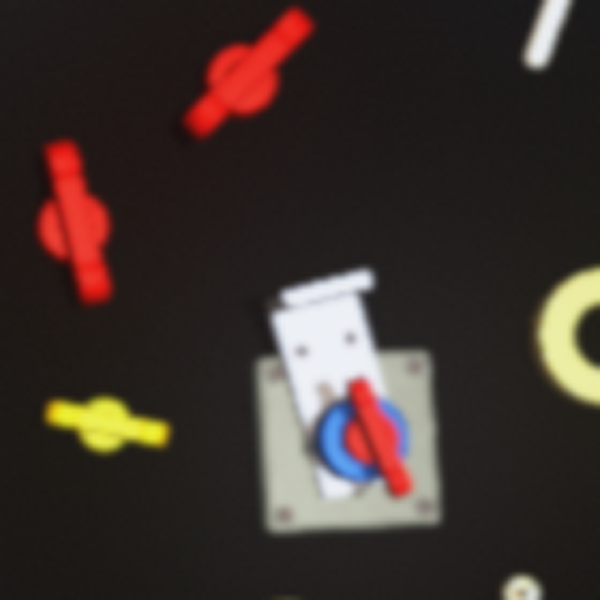

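The crop shows the stud nut at crop pixel (437,375), clearly smaller: 56 to 62 mm long against about 92 mm for the two loose red ones. It is the one described and the only one on the stack, so I'll move above it.

carry_out([
  [[-0.384,-0.272,-0.03],[0,0,1.3],1],
  [[-0.384,-0.272,-0.03],[0,0,1.3],1],
  [[-0.384,-0.272,-0.03],[0,0,1.3],1],
  [[-0.384,-0.272,-0.03],[0,0,1.3],1],
  [[-0.384,-0.272,-0.03],[0,0,1.3],1],
  [[-0.384,-0.272,-0.03],[0,0,1.3],1],
  [[-0.384,-0.272,-0.03],[0,0,1.3],1],
  [[-0.593,-0.61,-0.032],[0,0,2.286],1],
  [[-0.593,-0.61,-0.032],[0,0,2.286],1],
  [[-0.593,-0.61,-0.032],[0,0,2.286],1],
  [[-0.593,-0.61,-0.032],[0,0,2.286],1],
  [[-0.593,-0.61,-0.032],[0,0,2.286],1],
  [[-0.593,-0.61,-0.032],[0,0,2.286],1],
  [[-0.593,-0.61,-0.032],[0,0,2.286],1],
  [[-0.593,-0.61,-0.032],[0,0,2.286],1],
  [[-0.593,-0.61,-0.032],[0,0,2.286],1],
  [[-0.593,-0.61,-0.032],[0,0,2.286],1],
  [[-0.593,-0.61,-0.032],[0,0,2.286],1],
])

```text
clock: 3.15
tool_pos: [0.5403, -0.2444, 0.2804]
tcp_rot: [0.98, 0.201, 0.0, -0.0]
contact_force: [-0.2, 0.1, -0.5]
opening: 0.0854
gripper_force: 0.0
```

```bash
cat > look.py <<'E'
import sys
from h import *
o=ctrl.get_obs(); T=R.from_quat(o['tcp_rot']); tp=o['tool_pos']
im,P=cloud('wrist'); cv2.imwrite(f'pics/{sys.argv[1]}.png',im)
print('t',o['clock'],'tcp',tp.round(4),'q',o['joint_pos'].round(2),'tool y yaw',np.degrees(np.arctan2(*T.as_matrix()[1::-1,1])).round(1))
hsv=cv2.cvtColor(im,cv2.COLOR_BGR2HSV)
red=((hsv[...,0]<8)|(hsv[...,0]>172))&(hsv[...,1]>130)&(hsv[...,2]>60)
blue=(abs(hsv[...,0].astype(int)-108)<14)&(hsv[...,1]>120)&(hsv[...,2]>60)
near=np.hypot(P[...,0]-.54,P[...,1]+.245)<.12
def rep(n,m):
    Q=P[m&near]
    if len(Q)<20: return print(n,'none')
    r=cv2.minAreaRect(Q[:,:2].astype(np.float32)); c=np.r_[r[0],np.median(Q[:,2])]
    b=cv2.boxPoints(r); e=max(b[1]-b[0],b[2]-b[1],key=np.linalg.norm)
    print(n,len(Q),'c',c.round(4),'z95',np.percentile(Q[:,2],95).round(4),'size',np.round(r[1],4),'long yaw',np.degrees(np.arctan2(e[1],e[0])).round(1),'tool rel',T.inv().apply(c-tp).round(4))
Z=P[...,2]
rep('red web',red&(Z>.078)); rep('red',red); rep('blue top',blue&(Z>.053)&(Z<.065))
rep('tab',(Z>.055)&(Z<.075)&~red&~blue&(np.hypot(P[...,0]-.54,P[...,1]+.245)>.05)); rep('plate',(abs(Z-.033)<.004)&~blue)
E
python3 look.py w1
```

```text
t 3.15 tcp [ 0.5403 -0.2444  0.2804] q [-0.12  0.52  0.66  1.68 -0.35  1.07 -0.52] tool y yaw -66.8
red web 537 c [ 0.5403 -0.2506  0.0896] z95 0.0921 size [0.0606 0.0098] long yaw 21.7 tool rel [-0.0026  0.0058  0.1908]
red 743 c [ 0.526  -0.2566  0.089 ] z95 0.0919 size [0.0916 0.0239] long yaw 22.8 tool rel [-0.0181  0.0056  0.1914]
blue top 463 c [ 0.5408 -0.25    0.0593] z95 0.0605 size [0.0401 0.0418] long yaw -66.3 tool rel [-0.0019  0.0055  0.2212]
tab 341 c [ 0.6129 -0.231   0.0684] z95 0.0696 size [0.008  0.0437] long yaw -74.9 tool rel [0.0719 0.0164 0.2121]
plate 2087 c [ 0.5219 -0.2223  0.0334] z95 0.0348 size [0.1502 0.1458] long yaw 30.3 tool rel [-0.0083 -0.0275  0.2471]
```

View pics/w1.png

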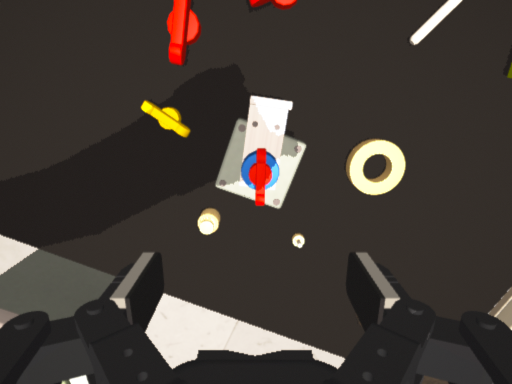

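The wrist view shows the nut on the blue spacer at (172,260), with its web in line with the jaws and the bracket tab at (103,270). I'll pre-close the fingers and go down.

carry_out([
  [[-0.0025,0.006,0.05],[0,0,0.024],0.28],
  [[-0.0025,0.006,0.09],[0,0,0.024],0.28],
  [[-0.0025,0.006,0.13],[0,0,0.024],0.28],
  [[-0.0025,0.006,0.14],[0,0,0.024],0.28],
  [[-0.0025,0.006,0.14],[0,0,0.024],0.28],
  [[-0.0025,0.006,0.155],[0,0,0.024],0.28],
  [[-0.0025,0.006,0.17],[0,0,0.024],0.28],
  [[-0.0025,0.006,0.178],[0,0,0.024],0.28],
  [[-0.0025,0.006,0.184],[0,0,0.024],0.28],
  [[-0.0025,0.006,0.184],[0,0,0.024],0.28],
])

```text
clock: 4.45
tool_pos: [0.5399, -0.252, 0.096]
tcp_rot: [0.982, 0.189, -0.0, -0.0]
contact_force: [-0.2, 0.0, -0.9]
opening: 0.0242
gripper_force: 0.0
```

```bash
python3 look.py w2
```

```text
t 4.45 tcp [ 0.5399 -0.252   0.096 ] q [-0.01  0.75  0.51  1.81 -0.53  0.72 -0.39] tool y yaw -68.2
red web 2449 c [ 0.539  -0.2479  0.0896] z95 0.0918 size [0.0613 0.016 ] long yaw 21.4 tool rel [ 0.0006 -0.0041  0.0064]
red 3396 c [ 0.5084 -0.2635  0.0891] z95 0.0917 size [0.1297 0.0236] long yaw 21.0 tool rel [-0.0336 -0.001   0.0069]
blue top 1338 c [ 0.5411 -0.2502  0.0592] z95 0.0603 size [0.0387 0.0424] long yaw -66.7 tool rel [ 0.0018 -0.0012  0.0368]
tab 1660 c [ 0.6129 -0.2312  0.0683] z95 0.0695 size [0.008 0.044] long yaw -74.9 tool rel [0.0755 0.0077 0.0276]
plate 7494 c [ 0.5614 -0.1944  0.0333] z95 0.0345 size [0.0709 0.1421] long yaw -74.8 tool rel [ 0.0413 -0.0456  0.0627]
```

View pics/w2.png

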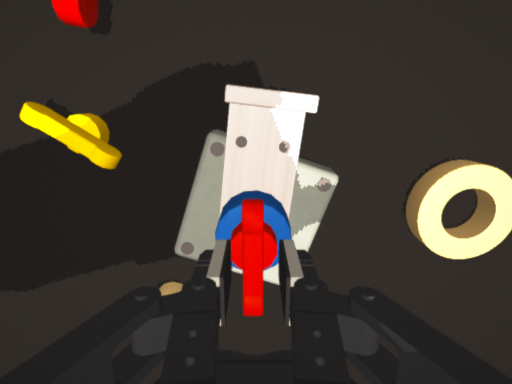

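The web at column 253 is centred between the pads (columns 222 and 288). I'll close on it and lift.

carry_out([
  [[0,0,0.002],[0,0,0],0.28],
  [[0,0,0.002],[0,0,0],0],
  [[0,0,0.002],[0,0,0],0],
  [[0,0,0.002],[0,0,0],0],
  [[0,0,0.002],[0,0,0],0],
  [[0,0,-0.008],[0,0,0],0],
  [[0,0,-0.025],[0,0,0],0],
  [[0,0,-0.05],[0,0,0],0],
  [[0,0,-0.08],[0,0,0],0],
  [[0,0,-0.08],[0,0,0],0],
], grip_force=40)

```text
clock: 5.75
tool_pos: [0.5411, -0.2525, 0.1793]
tcp_rot: [0.982, 0.189, 0.002, 0.001]
contact_force: [0.8, 0.7, -1.7]
opening: 0.0086
gripper_force: 42.8
```

```bash
python3 look.py w3; python3 - <<'E'
from h import *
o=ctrl.get_obs(); T=R.from_quat(o['tcp_rot']); print(o['opening'],T.as_matrix().round(4))
# board-frame slots
c=np.array([.4837,.2341]); a=np.radians(4.39); B=np.array([[np.cos(a),-np.sin(a)],[np.sin(a),np.cos(a)]])
for s in [(0,-.1),(0,0.0),(0,.1)]:
    w=np.r_[c+B@s,.18]; print(s,w.round(3),'shift',T.inv().apply(w-o['tool_pos']).round(4))
E
```

```text
t 5.75 tcp [ 0.5411 -0.2525  0.1793] q [-0.06  0.64  0.6   1.77 -0.45  0.87 -0.45] tool y yaw -68.3
red web 2738 c [ 0.5417 -0.2512  0.1747] z95 0.1775 size [0.06   0.0235] long yaw 8.9 tool rel [ 0.001  -0.001   0.0046]
red 2741 c [ 0.5182 -0.2549  0.1747] z95 0.1775 size [0.1074 0.0235] long yaw 8.9 tool rel [-0.0221 -0.0063  0.0045]
blue top 1422 c [ 0.5418 -0.2499  0.0593] z95 0.0604 size [0.0388 0.042 ] long yaw -62.0 tool rel [ 0.0013 -0.0025  0.1201]
tab 695 c [ 0.6129 -0.2312  0.0683] z95 0.0696 size [0.008 0.044] long yaw -74.9 tool rel [0.0743 0.0065 0.1113]
plate 3829 c [ 0.5375 -0.2252  0.0333] z95 0.0346 size [0.1519 0.1418] long yaw 40.9 tool rel [ 0.0064 -0.0271  0.146 ]
0.008755761426811347 [[ 9.287e-01  3.708e-01  2.300e-03]
 [ 3.709e-01 -9.287e-01 -5.000e-04]
 [ 2.000e-03  1.400e-03 -1.000e+00]]
(0, -0.1) [0.491 0.134 0.18 ] shift [ 0.0976 -0.3772 -0.0024]
(0, 0.0) [0.484 0.234 0.18 ] shift [ 0.1274 -0.4726 -0.0024]
(0, 0.1) [0.476 0.334 0.18 ] shift [ 0.1573 -0.568  -0.0025]
```

carry_out([
  [[0.157,-0.568,0],[0,0,-1.05],0],
  [[0.157,-0.568,0],[0,0,-1.05],0],
  [[0.157,-0.568,0],[0,0,-1.05],0],
  [[0.157,-0.568,0],[0,0,-1.05],0],
  [[0.157,-0.568,0],[0,0,-1.05],0],
  [[0.157,-0.568,0],[0,0,-1.05],0],
  [[0.157,-0.568,0],[0,0,-1.05],0],
  [[0.157,-0.568,0],[0,0,-1.05],0],
  [[0.157,-0.568,0],[0,0,-1.05],0],
  [[0.157,-0.568,0],[0,0,-1.05],0],
  [[0.157,-0.568,0],[0,0,-1.05],0],
  [[0.157,-0.568,0],[0,0,-1.05],0],
  [[0.157,-0.568,0.05],[0,0,-1.05],0],
  [[0.157,-0.568,0.09],[0,0,-1.05],0],
  [[0.157,-0.568,0.115],[0,0,-1.05],0],
  [[0.157,-0.568,0.124],[0,0,-1.05],0],
  [[0.157,-0.568,0.126],[0,0,-1.05],0],
  [[0.157,-0.568,0.126],[0,0,-1.05],0],
])

```text
clock: 8.05
tool_pos: [0.4759, 0.3338, 0.0512]
tcp_rot: [0.755, 0.655, 0.001, 0.0]
contact_force: [-0.5, 0.1, -0.4]
opening: 0.0088
gripper_force: 42.8
```

```bash
python3 - <<'E'
from h import *
o=ctrl.get_obs(); print(o['tool_pos'].round(4),o['contact_force'].round(2),o['joint_pos'].round(2),R.from_quat(o['tcp_rot']).as_matrix().round(3))
im,P=cloud('wrist'); cv2.imwrite('pics/w4.png',im)
E
```

```text
[0.4759 0.3338 0.0512] [-0.49  0.15 -0.45] [-0.88  0.75  0.24  1.86 -0.3   0.57 -0.59] [[ 0.141  0.99   0.001]
 [ 0.99  -0.141  0.001]
 [ 0.001  0.001 -1.   ]]
```

View pics/w4.png

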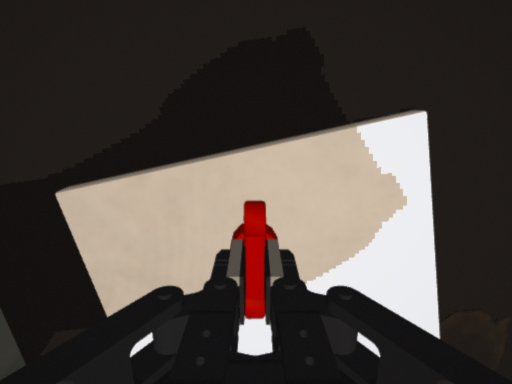

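The nut is upright and just above the board (web at (260,255)). I'll lower it, release, lift and go back above the spacer.

carry_out([
  [[0,0,0.0015],[0,0,0],0],
  [[0,0,0.002],[0,0,0],0],
  [[0,0,0.002],[0,0,0],0.3],
  [[0,0,0.002],[0,0,0],0.3],
  [[0,0,0.002],[0,0,0],0.3],
  [[0,0,-0.03],[0,0,0],0.3],
  [[0,0,-0.08],[0,0,0],0.3],
  [[0,0,-0.13],[0,0,0],0.5],
  [[-0.569,0.147,-0.13],[0,0,1.17],0.75],
  [[-0.569,0.147,-0.13],[0,0,1.17],0.75],
  [[-0.569,0.147,-0.13],[0,0,1.17],0.75],
  [[-0.569,0.147,-0.13],[0,0,1.17],0.75],
  [[-0.569,0.147,-0.13],[0,0,1.17],0.75],
  [[-0.569,0.147,-0.13],[0,0,1.17],0.75],
  [[-0.569,0.147,-0.13],[0,0,1.17],0.75],
  [[-0.569,0.147,-0.13],[0,0,1.17],0.75],
  [[-0.569,0.147,-0.13],[0,0,1.17],0.75],
  [[-0.569,0.147,-0.13],[0,0,1.17],0.75],
  [[-0.569,0.147,-0.13],[0,0,1.17],0.75],
  [[-0.569,0.147,-0.13],[0,0,1.17],0.75],
])

```text
clock: 10.6
tool_pos: [0.5409, -0.2493, 0.1801]
tcp_rot: [0.992, 0.13, -0.0, -0.0]
contact_force: [-0.0, 0.4, -0.3]
opening: 0.0641
gripper_force: 0.0
```

```bash
cat >top.py <<'E'
import sys
from h import *
im,P=cloud('top'); hsv=cv2.cvtColor(im,cv2.COLOR_BGR2HSV)
Q0=(abs(P[...,0]-.484)<.15)&(abs(P[...,1]-.234)<.2)
red=((hsv[...,0]<8)|(hsv[...,0]>172))&(hsv[...,1]>150)&(hsv[...,2]>80)&Q0
blue=(abs(hsv[...,0].astype(int)-108)<14)&(hsv[...,1]>120)&(hsv[...,2]>60)&Q0
for n,m in(('red',red),('blue',blue),('tall',Q0&(P[...,2]>.025)&(P[...,2]<.12))):
    Q=P[m]; Q=Q[np.isfinite(Q).all(1)]
    if len(Q)>5: print(n,len(Q),np.median(Q,0).round(3),'zmax',np.percentile(Q[:,2],[50,90,98]).round(4),cv2.minAreaRect(Q[:,:2].astype(np.float32)))
cv2.imwrite('pics/'+sys.argv[1]+'.png',cv2.resize(im[160:310,60:240],(720,600)))
E
python3 look.py w5; python3 top.py t5
```

```text
t 10.6 tcp [ 0.5409 -0.2493  0.1801] q [-0.08  0.64  0.62  1.77 -0.46  0.88 -0.57] tool y yaw -75.1
red web none
red none
blue top 1765 c [ 0.5403 -0.2505  0.0592] z95 0.0604 size [0.0421 0.0418] long yaw 26.4 tool rel [-0.0008  0.0011  0.1208]
tab 726 c [ 0.613  -0.231   0.0683] z95 0.0695 size [0.0077 0.0437] long yaw -75.1 tool rel [0.0744 0.001  0.1117]
plate 3757 c [ 0.5363 -0.2257  0.0333] z95 0.0345 size [0.1529 0.142 ] long yaw 40.1 tool rel [ 0.0016 -0.0239  0.1468]
red 125 [0.477 0.331 0.044] zmax [0.0441 0.0472 0.0481] ((0.4765907824039459, 0.3313458263874054), (0.017111163586378098, 0.052007853984832764), 0.415644109249115)
tall 202 [0.477 0.333 0.044] zmax [0.0437 0.0472 0.0484] ((0.47592487931251526, 0.333255410194397), (0.02381487749516964, 0.05859215185046196), 5.094795227050781)
```

View pics/t5.png

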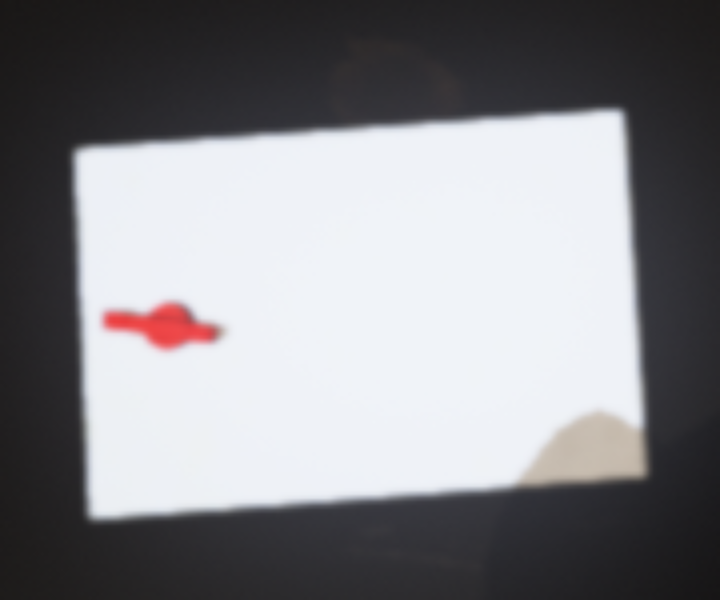

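The nut is standing flat on the board (crop pixel (325,170)). Next is the spacer.

carry_out([
  [[-0.001,0.001,0.05],[0,0,0],0.75],
  [[-0.001,0.001,0.09],[0,0,0],0.75],
  [[-0.001,0.001,0.115],[0,0,0],0.75],
  [[-0.001,0.001,0.125],[0,0,0],0.75],
  [[-0.001,0.001,0.127],[0,0,0],0.75],
  [[-0.001,0.001,0.127],[0,0,0],0],
  [[-0.001,0.001,0.127],[0,0,0],0],
  [[-0.001,0.001,0.127],[0,0,0],0],
  [[-0.001,0.001,0.127],[0,0,0],0],
  [[-0.001,0.001,0.117],[0,0,0],0],
  [[-0.001,0.001,0.1],[0,0,0],0],
  [[-0.001,0.001,0.07],[0,0,0],0],
  [[-0.001,0.001,0.03],[0,0,0],0],
  [[-0.001,0.001,0],[0,0,0],0],
  [[-0.001,0.001,0],[0,0,0],0],
], grip_force=35)

```text
clock: 12.58
tool_pos: [0.5411, -0.252, 0.1836]
tcp_rot: [0.992, 0.129, 0.002, 0.001]
contact_force: [-0.2, 0.1, -0.3]
opening: 0.0435
gripper_force: 35.7
```

```bash
sed -i 's/^rep(.red web.*/rep("blue high",blue\&(Z>.1));rep("blue all",blue)/' look.py; python3 look.py w6; python3 - <<'E'
from h import *
o=ctrl.get_obs();T=R.from_quat(o['tcp_rot']); print(o['opening'],T.inv().apply(np.array([.484,.240,.18])-o['tool_pos']).round(4))
E
```

```text
t 12.575 tcp [ 0.5411 -0.252   0.1836] q [-0.08  0.64  0.62  1.76 -0.46  0.89 -0.56] tool y yaw -75.1
blue high 8004 c [ 0.5407 -0.2521  0.1879] z95 0.1891 size [0.0437 0.0434] long yaw 55.8 tool rel [-0.0004 -0.     -0.0044]
blue all 8019 c [ 0.4988 -0.2566  0.1879] z95 0.1891 size [0.1201 0.0799] long yaw 31.8 tool rel [-0.0421 -0.0064 -0.0045]
tab 701 c [ 0.613  -0.2308  0.0683] z95 0.0695 size [0.0078 0.0433] long yaw -75.1 tool rel [ 0.0744 -0.0022  0.1155]
plate 5314 c [ 0.549  -0.1973  0.0334] z95 0.0346 size [0.0958 0.1425] long yaw -75.0 tool rel [ 0.0211 -0.0511  0.1502]
0.04301658497483606 [ 0.0716 -0.4895  0.0016]
```

View pics/w6.png

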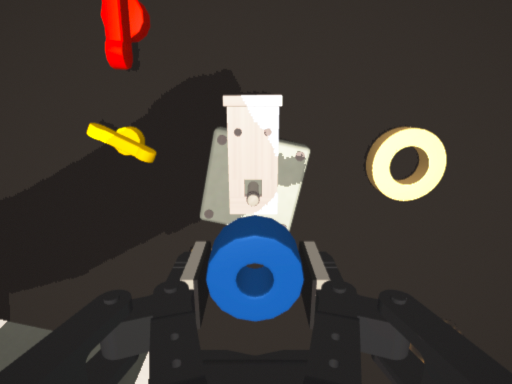

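The spacer is held level in the jaws (268,255), and the bracket is still on the block. I'll carry the spacer to the board.

carry_out([
  [[0.072,-0.49,0],[0,0,-1.0],0],
  [[0.072,-0.49,0],[0,0,-1.0],0],
  [[0.072,-0.49,0],[0,0,-1.0],0],
  [[0.072,-0.49,0],[0,0,-1.0],0],
  [[0.072,-0.49,0],[0,0,-1.0],0],
  [[0.072,-0.49,0],[0,0,-1.0],0],
  [[0.072,-0.49,0],[0,0,-1.0],0],
  [[0.072,-0.49,0],[0,0,-1.0],0],
  [[0.072,-0.49,0],[0,0,-1.0],0],
  [[0.072,-0.49,0],[0,0,-1.0],0],
  [[0.072,-0.49,0],[0,0,-1.0],0],
  [[0.072,-0.49,0.05],[0,0,-1.0],0],
  [[0.072,-0.49,0.1],[0,0,-1.0],0],
  [[0.072,-0.49,0.13],[0,0,-1.0],0],
  [[0.072,-0.49,0.138],[0,0,-1.0],0],
  [[0.072,-0.49,0.14],[0,0,-1.0],0],
  [[0.072,-0.49,0.14],[0,0,-1.0],0],
])

```text
clock: 14.75
tool_pos: [0.4846, 0.2407, 0.0414]
tcp_rot: [0.808, 0.589, 0.001, 0.0]
contact_force: [0.1, -0.8, -0.3]
opening: 0.0433
gripper_force: 35.8
```

```bash
python3 - <<'E'
from h import *
o=ctrl.get_obs();T=R.from_quat(o['tcp_rot']); print(o['tool_pos'],o['contact_force'].round(2),T.as_matrix().round(3))
# tab centre (.613,-.231), after release
print(T.inv().apply(np.array([.6135,-.231,o['tool_pos'][2]])-o['tool_pos']).round(4))
E
```

```text
[0.48458345 0.24072013 0.0414048 ] [ 0.05 -0.78 -0.33] [[ 0.306  0.952  0.001]
 [ 0.952 -0.306  0.001]
 [ 0.001  0.001 -1.   ]]
[-4.095e-01  2.673e-01 -2.000e-04]
```

carry_out([
  [[0,0,0.004],[0,0,0],0],
  [[0,0,0.0055],[0,0,0],0],
  [[0,0,0.0055],[0,0,0],0],
  [[0,0,0.0055],[0,0,0],0.7],
  [[0,0,0.0055],[0,0,0],0.7],
  [[0,0,0.0055],[0,0,0],0.7],
  [[0,0,-0.03],[0,0,0],0.7],
  [[0,0,-0.08],[0,0,0],0.7],
  [[0,0,-0.13],[0,0,0],0.5],
  [[-0.41,0.267,-0.13],[0,0,-0.572],0.4],
  [[-0.41,0.267,-0.13],[0,0,-0.572],0.4],
  [[-0.41,0.267,-0.13],[0,0,-0.572],0.4],
  [[-0.41,0.267,-0.13],[0,0,-0.572],0.4],
  [[-0.41,0.267,-0.13],[0,0,-0.572],0.4],
  [[-0.41,0.267,-0.13],[0,0,-0.572],0.4],
  [[-0.41,0.267,-0.13],[0,0,-0.572],0.4],
  [[-0.41,0.267,-0.13],[0,0,-0.572],0.4],
  [[-0.41,0.267,-0.13],[0,0,-0.572],0.4],
  [[-0.41,0.267,-0.13],[0,0,-0.572],0.4],
  [[-0.41,0.267,-0.13],[0,0,-0.572],0.4],
])

```text
clock: 17.25
tool_pos: [0.6127, -0.2299, 0.1703]
tcp_rot: [0.608, 0.794, 0.0, -0.0]
contact_force: [0.7, -0.3, -1.0]
opening: 0.0341
gripper_force: 0.0
```

```bash
python3 look.py w7; python3 top.py t7
```

```text
t 17.25 tcp [ 0.6127 -0.2299  0.1703] q [ 0.13  0.66  0.22  1.59 -0.17  0.9   0.67] tool y yaw 15.0
blue high none
blue all none
tab 578 c [ 0.613  -0.231   0.0683] z95 0.0694 size [0.0071 0.0442] long yaw -75.0 tool rel [-0.0011 -0.      0.102 ]
plate 5693 c [ 0.5352 -0.2253  0.0333] z95 0.0345 size [0.1531 0.1434] long yaw 39.5 tool rel [ 0.0245 -0.0737  0.137 ]
red 126 [0.477 0.331 0.044] zmax [0.0442 0.0468 0.0489] ((0.4766276478767395, 0.33110660314559937), (0.0172390379011631, 0.05315351113677025), 1.5188093185424805)
blue 236 [0.485 0.237 0.04 ] zmax [0.0401 0.0424 0.0441] ((0.4845182001590729, 0.23831798136234283), (0.03609885647892952, 0.04010165110230446), 0.13972152769565582)
tall 524 [0.479 0.252 0.04 ] zmax [0.0405 0.0455 0.0477] ((0.4736243784427643, 0.2634679675102234), (0.18645663559436798, 0.0843920037150383), 62.89447021484375)
```

View pics/w7.png

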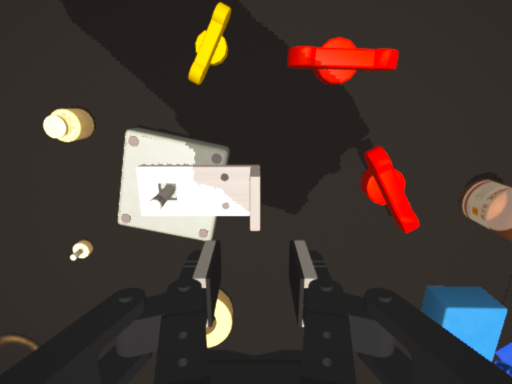

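The spacer lies flat on the board with its top at z = 0.040. The tab at (197,255) is centred between the pads, so I'll grasp it and lift the bracket.

carry_out([
  [[-0.001,0,0.05],[0,0,0],0.4],
  [[-0.001,0,0.085],[0,0,0],0.4],
  [[-0.001,0,0.105],[0,0,0],0.4],
  [[-0.001,0,0.113],[0,0,0],0.4],
  [[-0.001,0,0.113],[0,0,0],0.4],
  [[-0.001,0,0.113],[0,0,0],0],
  [[-0.001,0,0.113],[0,0,0],0],
  [[-0.001,0,0.113],[0,0,0],0],
  [[-0.001,0,0.113],[0,0,0],0],
  [[-0.001,0,0.106],[0,0,0],0],
  [[-0.001,0,0.092],[0,0,0],0],
  [[-0.001,0,0.075],[0,0,0],0],
  [[-0.001,0,0.055],[0,0,0],0],
  [[-0.001,0,0.03],[0,0,0],0],
  [[-0.001,0,0],[0,0,0],0],
  [[-0.001,0,0],[0,0,0],0],
], grip_force=70)

```text
clock: 19.35
tool_pos: [0.614, -0.2329, 0.1737]
tcp_rot: [0.609, 0.793, 0.001, 0.002]
contact_force: [0.6, 0.3, -1.1]
opening: 0.0068
gripper_force: 68.3
```

```bash
python3 - <<'E'
from h import *
o=ctrl.get_obs();T=R.from_quat(o['tcp_rot']); im,P=cloud('wrist'); cv2.imwrite('pics/w8.png',im)
Q=T.inv().apply((P-o['tool_pos']).reshape(-1,3)).reshape(P.shape)
m=(Q[...,2]>-.02)&(Q[...,2]<.045)&(Q[...,1]<-.03)&(Q[...,1]>-.12)&(abs(Q[...,0])<.026)
A=Q[m]; k=np.linalg.lstsq(np.c_[A[:,0],A[:,1],np.ones(len(A))],A[:,2],rcond=None)[0]
print(len(A),'plate plane z=ax+by+c',k.round(4),A.min(0).round(4),A.max(0).round(4))
m=(abs(Q[...,2]+.011)<.008)&(abs(Q[...,0])<.03)&(abs(Q[...,1])<.008); print('tabtop',np.median(Q[m],0).round(4),m.sum())
print(o['tool_pos'].round(4),o['opening'],o['contact_force'].round(2),T.as_matrix().round(3))
# bracket target: yaw 4.4+0, plate centre to (.49,.135); tab is 48.5 mm ahead
for yaw in(4.4,15):
  a=np.radians(yaw); w=np.array([.490+.0485*np.cos(a),.142+.0485*np.sin(a),o['tool_pos'][2]]); print(yaw,w.round(3),T.inv().apply(w-o['tool_pos']).round(4))
E
```

```text
10421 plate plane z=ax+by+c [ 0.0196 -0.0057  0.0252] [-0.0214 -0.1022  0.0232] [ 0.024  -0.03    0.0342]
tabtop [ 0.0105  0.0001 -0.0097] 2161
[ 0.614  -0.2329  0.1737] 0.0067982652625556955 [ 0.63  0.27 -1.05] [[-0.258  0.966  0.004]
 [ 0.966  0.258 -0.001]
 [-0.002  0.004 -1.   ]]
4.4 [0.538 0.146 0.174] [ 0.3853  0.0246 -0.0008]
15 [0.537 0.155 0.174] [ 0.3942  0.0254 -0.0008]
```

View pics/w8.png

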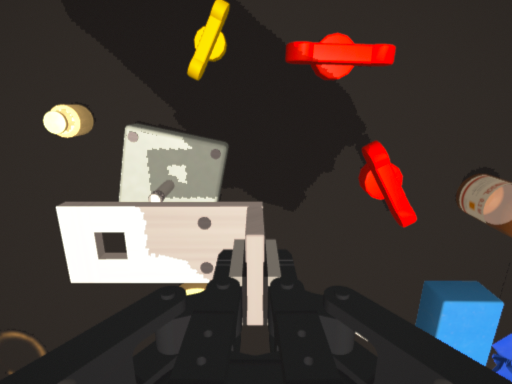

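The bracket is clear of the stud and level to about 1°. I'll carry it to the right part of the board.

carry_out([
  [[0.385,0.025,0],[0,0,0.185],0],
  [[0.385,0.025,0],[0,0,0.185],0],
  [[0.385,0.025,0],[0,0,0.185],0],
  [[0.385,0.025,0],[0,0,0.185],0],
  [[0.385,0.025,0],[0,0,0.185],0],
  [[0.385,0.025,0],[0,0,0.185],0],
  [[0.385,0.025,0],[0,0,0.185],0],
  [[0.385,0.025,0],[0,0,0.185],0],
  [[0.385,0.025,0],[0,0,0.185],0],
  [[0.385,0.025,0],[0,0,0.185],0],
  [[0.385,0.025,0.05],[0,0,0.185],0],
  [[0.385,0.025,0.09],[0,0,0.185],0],
  [[0.385,0.025,0.11],[0,0,0.185],0],
  [[0.385,0.025,0.119],[0,0,0.185],0],
  [[0.385,0.025,0.12],[0,0,0.185],0],
  [[0.385,0.025,0.12],[0,0,0.185],0],
])

```text
clock: 21.4
tool_pos: [0.5382, 0.146, 0.0511]
tcp_rot: [0.68, 0.733, 0.0, 0.0]
contact_force: [0.4, -0.7, -0.4]
opening: 0.0066
gripper_force: 68.4
```

carry_out([
  [[0,0,0.002],[0,0,0],0],
  [[0,0,0.0035],[0,0,0],0],
  [[0,0,0.0035],[0,0,0],0],
  [[0,0,0.0035],[0,0,0],0.35],
  [[0,0,0.0035],[0,0,0],0.35],
  [[0,0,0.0035],[0,0,0],0.35],
  [[0,0,-0.02],[0,0,0],0.35],
  [[0,0,-0.06],[0,0,0],0.35],
  [[0,0,-0.11],[0,0,0],0.35],
  [[0,0,-0.15],[0,0,0],0.35],
  [[-0.18,0,-0.15],[0,0,0],0.35],
  [[-0.18,0,-0.15],[0,0,0],0.35],
  [[-0.18,0,-0.15],[0,0,0],0.35],
  [[-0.18,0,-0.15],[0,0,0],0.35],
  [[-0.18,0,-0.15],[0,0,0],0.35],
  [[-0.18,0,-0.15],[0,0,0],0.35],
  [[-0.18,0,-0.15],[0,0,0],0.35],
])

```text
clock: 23.52
tool_pos: [0.5514, -0.0323, 0.2002]
tcp_rot: [0.679, 0.734, 0.0, -0.0]
contact_force: [0.5, -1.1, -0.2]
opening: 0.0303
gripper_force: 0.0
```

```bash
python3 top.py t9; python3 - <<'E'
from h import *
im,P=cloud('top'); m=(abs(P[...,0]-.48)<.035)&(abs(P[...,1]-.142)<.014); print('plate z',np.percentile(P[m][:,2],[5,50,95]).round(4))
E
```

```text
red 127 [0.477 0.331 0.044] zmax [0.044  0.0475 0.0489] ((0.4766017198562622, 0.3313860297203064), (0.0520268939435482, 0.017131628468632698), 89.8751449584961)
blue 236 [0.486 0.238 0.04 ] zmax [0.0402 0.0429 0.0445] ((0.48451927304267883, 0.23823589086532593), (0.036108121275901794, 0.039806608110666275), 0.16631793975830078)
tall 705 [0.483 0.241 0.041] zmax [0.0406 0.0556 0.059 ] ((0.483404278755188, 0.24239851534366608), (0.10436402261257172, 0.2413063943386078), 4.229608535766602)
plate z [0.0136 0.0221 0.0258]
```

View pics/t9.png

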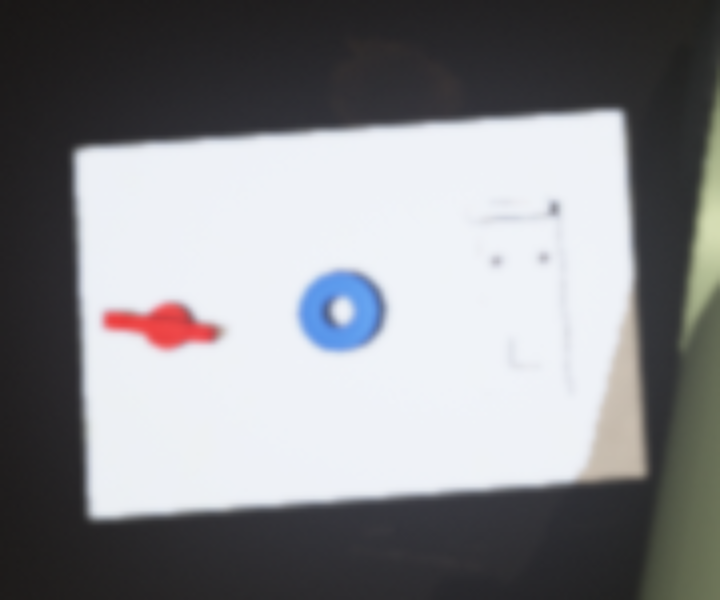

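The nut (325,170), spacer (310,342) and bracket (about (300,520)) lie flat and apart on the board. The bracket's plate top reads z = 0.022 and its tab top about 0.057. The arm is clear, so I'll hand the job in.

```bash
python3 -c "
from rig import ctrl
print(ctrl.finish_job())"
```

```text
the job is handed in; nothing more can be done
None
```

The red wing nut, blue spacer and aluminium bracket were taken off the stud in that order. Each was set flat and apart on the white board, and the job was handed in at about 24 s of the 69 s allowed.

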